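# Load a battery cassette into a spring-loaded dock

### The arm

A 6-joint arm with a two-finger parallel gripper is mounted at the origin on the work surface. World frame = base frame: x ahead of the robot, y to its left, z up, the work surface at z = 0. Lengths are in m, angles in rad, forces in N, time in s.
With the tool pointing down it reaches from about 0.3 to 0.875 m from the base axis. Payload 4.2 kg.
Tool frame: the origin (TCP) lies on the centre line of the jaws, within the pads' length; the fingertips stand 17 mm ahead of it and the grasp point (between the pads) lies 2 mm behind it; z points along the fingers, x is the direction in which the jaws open and shut, and the axes are right-handed (so a half turn about z gives the same grasp; the last joint's range is limited). The gripper opens to 85 mm and grips with 20 to 120 N. Pads are 22 mm wide; open, the fingers measure 114 mm over their backs; the gripper's body (76 mm by 85 mm) begins 54 mm behind the grasp point. The pads swing forward as they close: fully open they stand 13 mm farther back than shut.
Start: joints at [1.126, 0.32, 1.565, -0, 1.257, -0.02], TCP at [0.237, 0.524, 0.248] pointing down, gripper open.
Joint ranges: [-3.11, 3.11], [-0.84, 2.01], [0.21, 2.61], [-1.34, 4.49], [0.05, 2.63], [-2.56, 2.56]. Speed limits (rad/s): [2.57, 2.57, 3.14, 3.14, 3.14, 3.14].

### API

Orientations are given as a rotation vector (axis times angle).
In Python, from plant import robot, grip, planner, monitor, snapshot, get_calibration, workorder gives the robot as it stands. The module is installed in compiled form; this text tells all that it offers. Calls block until the motion is done:
- robot.move_ptp(position, orientation): joint-space move of the TCP to a pose.
- robot.movel(position, rotation=None, speed=0.15, guard=None): straight line of the TCP; rotation=None keeps the orientation; speed is the mean speed in m/s. With guard (N) it stops when the force on the tool has changed by that much, and returns True; else False.
- robot.goto_joints(angles): joint-space move.
- grip(opening, effort=None): finger opening in m; effort is the grip in N (None keeps the last); returns when the fingers have stopped.
- robot.wait(seconds).
- planner.inverse_kinematics(position, orientation): joint angles nearest the present ones, or None.
- monitor.observe(): the state.
- snapshot(name): name is "scene" or "top" or "wrist"; returns the picture (384x512x3 uint8, red, green, blue); there is no depth.
- get_calibration(name): a dict with "camera_matrix" (3x3 intrinsics, pixels), "k1" (the pictures are not rectified: a ray, as slopes to the right and down, at radius r is drawn at 1 + k1 r^2 times it, then the intrinsics apply), "rvec" (rotation vector, rad) and "tvec" (3), from world to camera coordinates, as OpenCV has them. Camera axes: x right, y down, z forward; pixel columns grow to the right and rows downward; lengths in m; the calibration is good to about 2 mm. A picture is of the moment at which its call begins: read the wrist's pose just before it. get_calibration takes no time and is no camera call; for the wrist camera it gives the pose at the moment of the call.
A pose or a line that the arm cannot do raises robot.Unreachable and nothing moves.
- workorder.close_job(): hands the job in, once; it reports no verdict.
The state is a dict: "time": time; "joints": joint angles; "dq": joint speeds; "joint_efforts": joint torques, N m; "tool_pos": TCP position; "tcp_rot": TCP orientation; "ft_force": force on the tool from outside, world axes, zero at the start; "wrist_torque": the same for the moment, N m; "width": finger opening in m.
Only numpy, scipy, OpenCV 4.12 (cv2) and the standard library are available. Lean on these libraries where they do the work, as an engineer would, in place of code of your own. Each camera call takes 0.05 s, during which the arm holds its last target.

### The job

Stand the blue battery pack fully down in the white carrier on the bench, then set the loaded carrier upright on the dock's yellow spring plate and let go of it. Then press it down from above, gently and without ramming it, until both orange latches have snapped over the carrier's lugs and it stays down by itself. Leave the red pack and everything else on the bench where they are.

Things in the scene. Friction and masses are not known exactly. Their poses are not given: they have to be found in the camera images.
- pack_center (a point): Blue battery pack with a white band, upright, 0.24 to 0.38 kg. Body 68 (x) x 34 (y) x 68 mm high; centred on top of it a black rubber grip block 44 (x) x 24 (y) x 26 mm high, so 94 mm in all. The point is on its axis, 47 mm above its underside; z up. Half a turn makes no difference. Held loosely it swings about the fingers.
- carrier_center (a point): White open tub, upright, 0.12 to 0.19 kg. Outside 80 (x) x 46 (y) x 70 mm high, walls and floor 4 mm. The pack stands in it (x along x) with 2 mm to spare on each side; its grip block then stands 2 to 28 mm above the tub's rim. The long y sides are plain, good to grip. The point is on its axis, 35 mm above its underside; z up. Half a turn makes no difference.
- carrier_lug (a point): Tip of the lug at the carrier's +x end, at the height of the rim; a like one is at the -x end. Each sticks out 10 mm, is 26 mm wide in y and 6 mm thick, its top flush with the rim.
- dock: Spring-loaded dock, fixed to the bench, placed anew each time. Origin on the bench under its centre, z up; base 170 (x) x 100 (y) x 20 mm. An aluminium well, 84 (x) x 50 (y) mm inside, takes the carrier, x along x. Its flared rim is 91 mm high on the y sides, 86 mm at the x ends. At each x end, beyond 44 mm from the centre, a post and its latch block stand up to 145 mm high.
- dock_plate (a point): Centre of the yellow spring plate's top as it stands unpressed, 70 mm above the bench, in the well. The loaded carrier rests on it with its underside there, sinking at most 2 mm. The plate pushes up with 8 N at the top and 0.16 N more per mm; it can go down 52 mm. The carrier springs back up if let go before it has latched.
- dock_post (a point): Top of the post at the dock's +x end. On each post a grey block with a rubber stop (yields 2.5 mm at 35 N) and an orange sprung latch is clamped. Both are at one height, new each time and not reported: the lugs meet the stops after 24 to 44 mm of pressing; 3 mm earlier the latches snap over them. 12 to 19 N of push is needed, 21 N is enough; over 60 N between carrier and dock is ramming.
- used_center (a point): Red used battery pack with a grey band, otherwise just like the blue one (68 x 34 x 94 mm); it stays where it is. The point is 47 mm above its underside.
- meter: Green and black multimeter lying on its back, 150 x 80 x 38 mm; origin at the centre of its underside. Leave alone.
- circuit: Green circuit board, 110 x 80 x 20 mm; origin at the centre of its underside. Leave alone.
- spool: Bare metal wire spool standing on end, 64 mm across, 47 mm high; origin at the centre of its underside. Leave alone.
- screwdriver: Screwdriver lying on the bench at the robot's left front, about 200 mm long; origin under its middle. Leave alone.
- wrench: Wrench lying on the bench on the robot's right, about 180 mm long; origin under its middle. Leave alone.
Not all that is in view belongs to the job. Leave any green, purple or turquoise look-alike of the part that bears pack_center alone.

How it is judged:
By the outcome, as a careful person would: the job done as asked, in the order asked, and still so for the second after the job is handed in, with the robot touching nothing.
It also fails if it takes over 62 s, if anything falls off the work surface, if the arm or the gripper's body presses on something with over 40 N, if the wrist force passes 120 N, or if a joint passes its speed limit or range.

## Working session

There is one attempt and no reset: what is moved stays moved. The work goes in short steps, each a Python script; the robot and the scene stay as the last script left them, time stands still between calls to the robot, and variables do not carry over. Pictures are saved under pics/ and viewed, and the job is handed in when it is done.

```bash
mkdir -p pics
cat > h.py <<'E'
import numpy as np, cv2
from plant import robot, grip, planner, monitor, snapshot, get_calibration, workorder
def save(n,fn,crop=None,k=1):
    im=snapshot(n)
    np.save('pics/'+fn+'.npy',im)
    if crop: im=im[crop[1]:crop[3],crop[0]:crop[2]]
    if k!=1: im=cv2.resize(im,None,fx=k,fy=k,interpolation=cv2.INTER_CUBIC)
    cv2.imwrite('pics/'+fn+'.png',im[:,:,::-1]); return im
def ray(c,u,v):
    K=np.array(c['camera_matrix']);k1=c['k1']
    d=np.array([(u-K[0,2])/K[0,0],(v-K[1,2])/K[1,1]]);s=d.copy()
    for _ in range(30): s=d/(1+k1*(s@s))
    R=cv2.Rodrigues(np.array(c['rvec'],float))[0];t=np.array(c['tvec'],float).ravel()
    return -R.T@t, R.T@np.array([s[0],s[1],1])
def at(c,u,v,z):
    o,d=ray(c,u,v); return o+d*(z-o[2])/d[2]
def proj(c,P):
    R=cv2.Rodrigues(np.array(c['rvec'],float))[0];t=np.array(c['tvec'],float).ravel()
    P=np.atleast_2d(P);q=P@R.T+t;s=q[:,:2]/q[:,2:];s=s*(1+c['k1']*(s**2).sum(1,keepdims=True))
    K=np.array(c['camera_matrix']);return s*[K[0,0],K[1,1]]+[K[0,2],K[1,2]]
E
python3 - <<'E'
from h import *
for n in ['scene','top','wrist']:
    c=get_calibration(n); save(n,n+'0',k=1.5)
    o,d=ray(c,256,192); print(n,c['camera_matrix'],c['k1'],o.round(3),d.round(3))
s=monitor.observe(); print(s)
E
```

```text
scene [[394.31328642   0.         255.10834854]
 [  0.         394.31328642 190.49988636]
 [  0.           0.           1.        ]] -0.12596839189793577 [1.437 0.099 0.849] [-0.771 -0.11  -0.627]
top [[386.24749683   0.         247.25869833]
 [  0.         386.24749683 187.20652556]
 [  0.           0.           1.        ]] -0.05646307641468398 [ 0.34  -0.013  1.038] [ 0.204 -0.024 -0.979]
wrist [[306.93051202   0.         258.43001556]
 [  0.         306.93051202 190.65414083]
 [  0.           0.           1.        ]] -0.0011044511650462466 [0.167 0.556 0.374] [ 0.268 -0.132 -0.954]
{'time': 0.15, 'joints': array([ 1.12601425e+00,  3.20151881e-01,  1.56536056e+00,  7.99497741e-06,
        1.25738766e+00, -1.99958023e-02]), 'dq': array([ 0.00058483, -0.00132722, -0.00384617, -0.00095496,  0.00193744,
        0.00032821]), 'joint_efforts': array([-2.23752736e-04, -4.15843999e+01, -2.34346193e+01,  5.29580075e-05,
        5.99167033e-03, -2.89906654e-05]), 'tool_pos': array([0.23683201, 0.52361593, 0.24768631]), 'tcp_rot': array([ 2.63923363e+00,  1.70287210e+00, -1.75351247e-03]), 'ft_force': array([0.21718229, 0.10185625, 0.04973907]), 'wrist_torque': array([0.02184314, 0.01577433, 0.00794406]), 'width': 0.08524177437046211}
```

View pics/scene0.png

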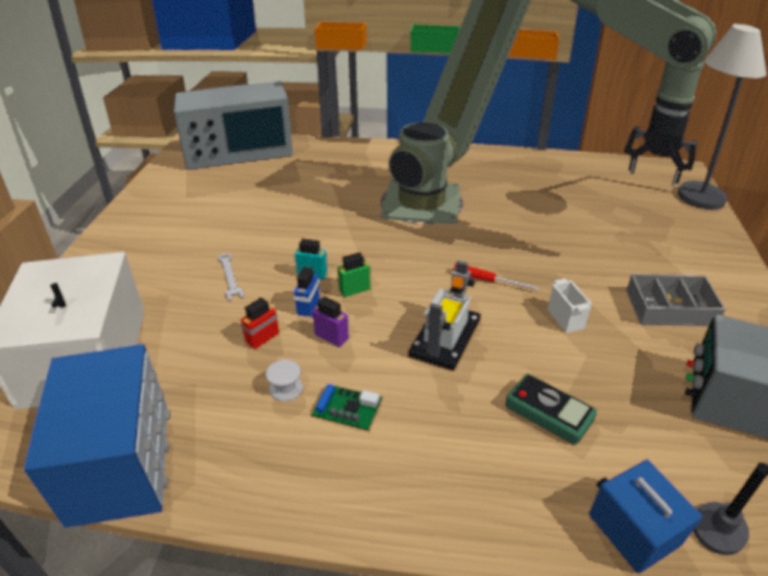

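View pics/top0.png

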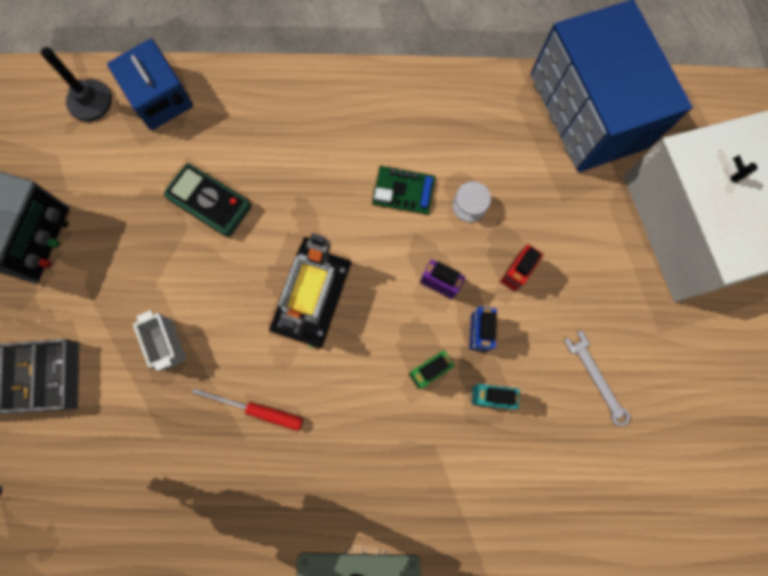

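View pics/wrist0.png

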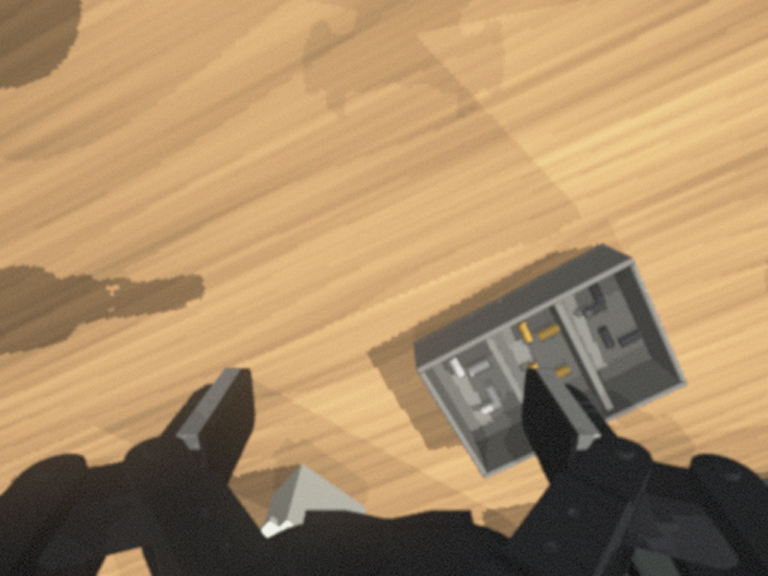

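Candidates, in top0.png display pixels: blue (484,329), purple (442,279), turquoise (497,397), green (432,370), red (522,267). I choose the blue one with the white band at (484,329) and will check it in a close crop.

Run:
```python
import numpy as np,cv2
t=np.load('pics/top0.npy');s=np.load('pics/scene0.npy')
a=t[160:290,260:370]; cv2.imwrite('pics/c1.png',cv2.resize(a,None,fx=5,fy=4.6,interpolation=2)[:,:,::-1]) if 0 else cv2.imwrite('pics/c1.png',cv2.resize(t[195:245,300:345],None,fx=12,fy=12,interpolation=2)[:,:,::-1])
cv2.imwrite('pics/c2.png',cv2.resize(t[150:250,75:240],None,fx=4.8,fy=4.8,interpolation=2)[:,:,::-1])
cv2.imwrite('pics/c3.png',cv2.resize(s[155:235,155:260],None,fx=7,fy=7,interpolation=2)[:,:,::-1])
```

```text
(no output)
```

View pics/c1.png

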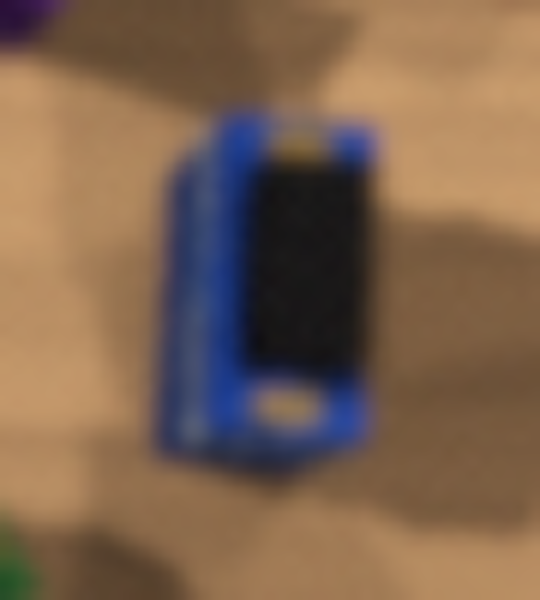

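View pics/c2.png

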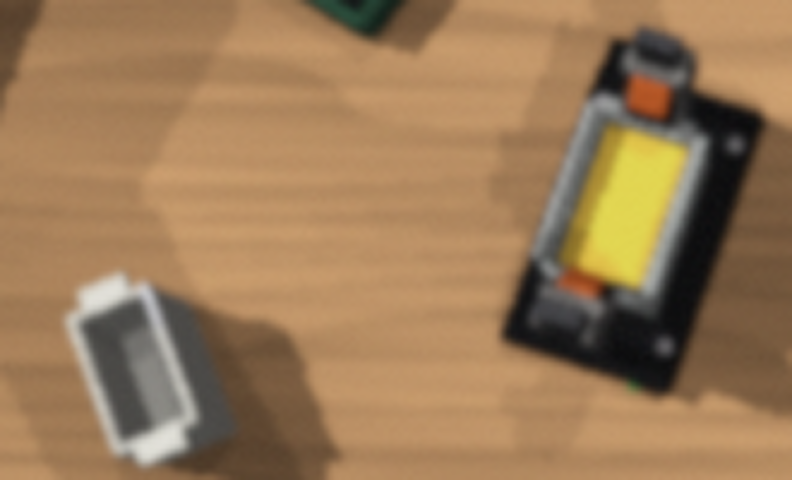

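View pics/c3.png

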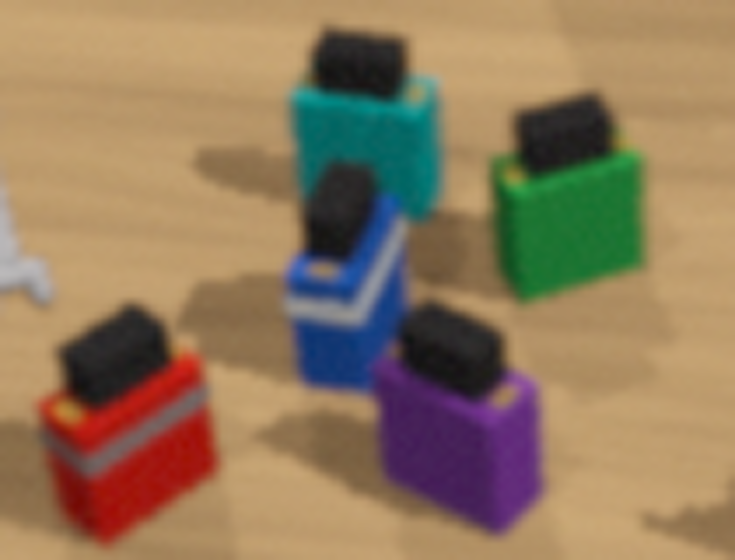

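The crop confirms it: blue with a white band, at c3 (345,270). Next I make rough pose fits from the top camera.

```bash
cat >> h.py <<'E'
from scipy.optimize import least_squares
def fit(obs,x0):
    """obs: list of (cal, local pts Nx3, pix Nx2)"""
    def w(p,L):
        c,s=np.cos(p[2]),np.sin(p[2]);L=np.asarray(L,float)
        return np.c_[p[0]+c*L[:,0]-s*L[:,1],p[1]+s*L[:,0]+c*L[:,1],L[:,2]]
    f=lambda p:np.concatenate([(proj(c,w(p,L))-np.asarray(q)).ravel() for c,L,q in obs])
    r=least_squares(f,x0,loss='soft_l1');return r.x,np.abs(r.fun).reshape(-1,2)
E
python3 - <<'E'
from h import *
c=get_calibration('top')
def px(p,k,ox,oy): return (np.array(p,float)+.5)/k-.5+[ox,oy]
def go(name,L,P,k,ox,oy):
    q=px(P,k,ox,oy); g=np.array([at(c,*u,l[2]) for u,l in zip(q,L)])
    d=g[0]-g[1]; ld=np.subtract(L[0],L[1]); yaw=np.arctan2(d[1],d[0])-np.arctan2(ld[1],ld[0])
    x,r=fit([(c,L,q)],[*g.mean(0)[:2],yaw]); print(name,x.round(4),np.degrees(x[2]).round(1)); print(r.round(1).tolist())
# pack: image up=+x world probably; image left=+y
go('pack',[[.034,.017,.068],[.034,-.017,.068],[-.034,-.017,.068],[.022,.012,.094],[.022,-.012,.094],[-.022,-.012,.094],[-.022,.012,.094]],
 [(225,108),(378,130),(365,440),(255,165),(372,165),(365,372),(245,365)],12,300,195)
go('carrier',[[.04,.023,.07],[.04,-.023,.07],[-.04,-.023,.07],[-.04,.023,.07],[.05,.013,.07],[.05,-.013,.07],[-.05,-.013,.07],[-.05,.013,.07]],
 [(66,318),(150,284),(196,420),(115,455),(78,295),(122,273),(187,450),(142,467)],4.8,75,150)
go('dock',[[.085,.05,.02],[.085,-.05,.02],[-.085,-.05,.02],[-.085,.05,.02]],[(615,40),(765,115),(672,392),(503,338)],4.8,75,150)
E
```

```text
pack [ 0.4792 -0.2087 -0.0729] -4.2
[[0.7, 0.6], [0.2, 0.1], [0.4, 0.6], [0.5, 1.1], [0.3, 0.2], [0.1, 0.1], [0.4, 0.1]]
carrier [0.4454 0.3511 0.4362] 25.0
[[0.1, 0.0], [0.6, 0.1], [0.4, 0.4], [0.2, 0.5], [0.0, 0.4], [0.3, 0.2], [0.1, 0.6], [0.4, 0.0]]
dock [ 0.5404  0.091  -0.3169] -18.2
[[0.9, 3.1], [2.2, 0.9], [0.1, 0.4], [0.2, 0.8]]
```

```bash
cat >> h.py <<'E'
from scipy.spatial.transform import Rotation as Ro
def rot(yaw,flip=False):
    """tool down, tool x along object's y axis (yaw), flip = half turn"""
    a=yaw+np.pi/2+(np.pi if flip else 0)
    x=np.array([np.cos(a),np.sin(a),0]);z=np.array([0,0,-1.]);y=np.cross(z,x)
    return Ro.from_matrix(np.c_[x,y,z]).as_rotvec()
def camtool():
    s=monitor.observe();c=get_calibration('wrist')
    Rt=Ro.from_rotvec(s['tcp_rot']).as_matrix();o=ray(c,256,192)[0]
    return Rt.T@(o-s['tool_pos']), Rt.T@cv2.Rodrigues(np.array(c['rvec']))[0].T
def lookpose(target,yaw,flip,height,uv=(256,150)):
    """tool position such that target (3) is seen at uv, tool at height"""
    o,Rc=camtool();c=get_calibration('wrist');K=np.array(c['camera_matrix'])
    Rt=Ro.from_rotvec(rot(yaw,flip)).as_matrix()
    d=Rt@Rc@np.array([(uv[0]-K[0,2])/K[0,0],(uv[1]-K[1,2])/K[1,1],1])
    oc=np.array([0,0,height])+Rt@o
    s=(target[2]-oc[2])/d[2]; p=np.array(target)-oc-d*s
    return np.array([p[0],p[1],height])
def look(target,yaw,flip,height,fn,uv=(256,150)):
    p=lookpose(target,yaw,flip,height,uv); robot.move_ptp(p,rot(yaw,flip)); robot.wait(.15)
    c=get_calibration('wrist');save('wrist',fn,k=1.5)
    import pickle;pickle.dump(c,open('pics/'+fn+'.pkl','wb'));print(monitor.observe()['time']);return c
E
python3 - <<'E'
from h import *
print(camtool()[0])
for n,t,y in [('car',(.4454,.3511,.07),.4362),('dock',(.5404,.091,.09),-.3169),('pack',(.4792,-.2087,.08),-.073)]:
    for f in (0,1):
        p=lookpose(t,y,f,.25);q=planner.inverse_kinematics(p,rot(y,f))
        g=planner.inverse_kinematics([t[0],t[1],.2],rot(y,f))
        print(n,f,p.round(3),None if q is None else q.round(2),None if g is None else g.round(2))
E
```

```text
[ 0.00041012 -0.0764528  -0.12594541]
car 0 [0.467 0.363 0.25 ] [ 0.64  0.34  1.52 -0.    1.27 -1.37] [ 0.65  0.34  1.66 -0.    1.14 -1.36]
car 1 [0.424 0.339 0.25 ] [ 0.65  0.27  1.64 -0.    1.24  1.79] [ 0.65  0.34  1.66 -0.    1.14  1.78]
dock 0 [0.568 0.084 0.25 ] [ 0.13  0.32  1.56 -0.    1.26 -1.13] [ 0.15  0.31  1.7  -0.    1.13 -1.11]
dock 1 [0.513 0.098 0.25 ] [ 0.17  0.24  1.68 -0.    1.23  2.05] [ 0.15  0.31  1.7  -0.    1.13  2.03]
pack 0 [ 0.506 -0.209  0.25 ] [-0.41  0.27  1.63  0.    1.24 -1.91] [-0.43  0.27  1.76  0.    1.11 -1.93]
pack 1 [ 0.453 -0.209  0.25 ] [-0.46  0.2   1.73 -0.    1.21  1.19] [-0.43  0.27  1.76 -0.    1.11  1.21]
```

Run:
```python
from h import *
look((.4454,.3511,.07),.4362,0,.25,'wcar')
look((.5404,.091,.09),-.3169,0,.27,'wdock')
look((.4792,-.2087,.08),-.073,0,.25,'wpack')
```

```text
1.5667
2.9
4.25
```

View pics/wcar.png

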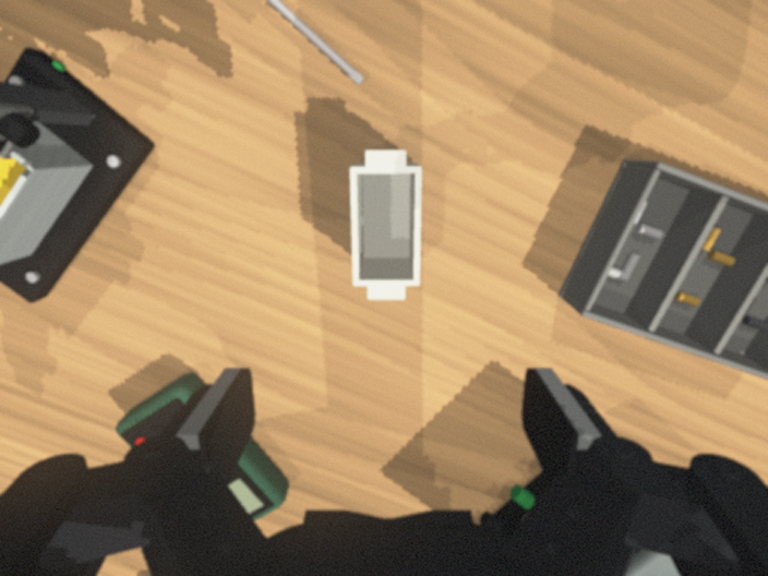

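View pics/wdock.png

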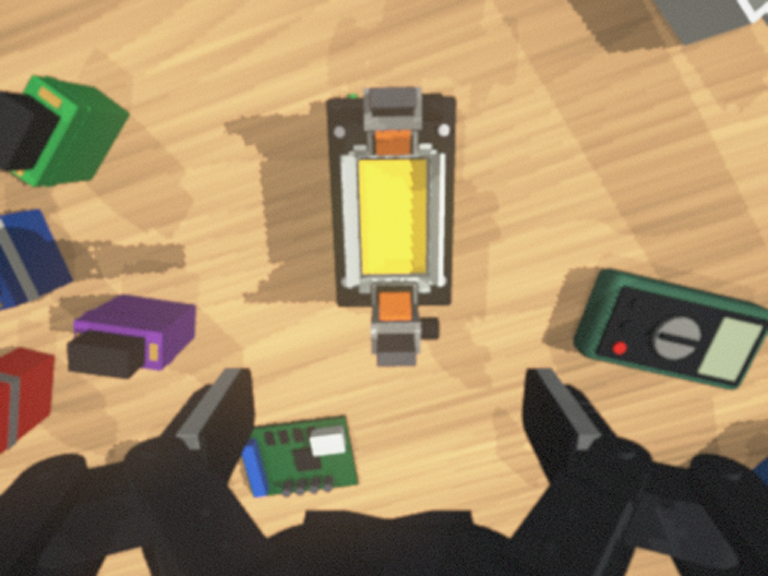

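View pics/wpack.png

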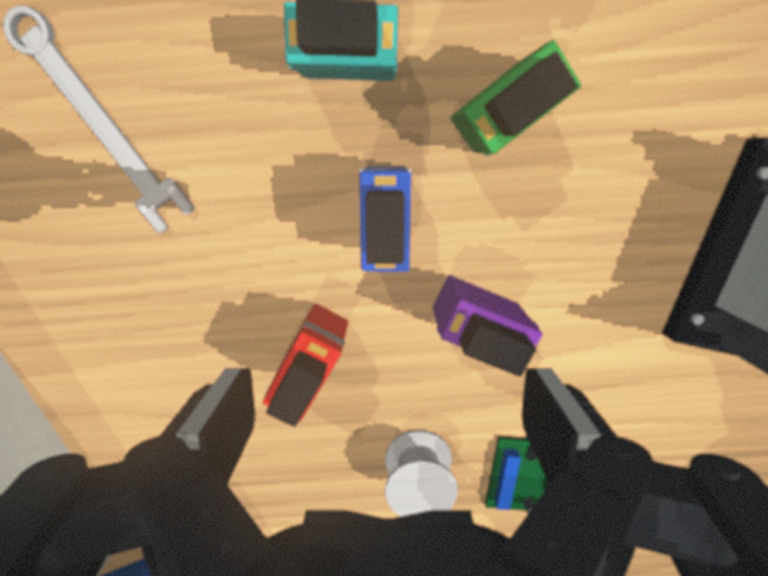

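Run:
```python
import numpy as np,cv2
for n,(a,b,c,d),k in [('wcar',(225,92,290,208),5),('wdock',(210,50,310,250),3),('wpack',(228,102,288,188),7)]:
    im=np.load(f'pics/{n}.npy')[b:d,a:c]
    cv2.imwrite(f'pics/{n}_z.png',cv2.resize(im,None,fx=k,fy=k,interpolation=2)[:,:,::-1])
```

```text
(no output)
```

View pics/wcar_z.png

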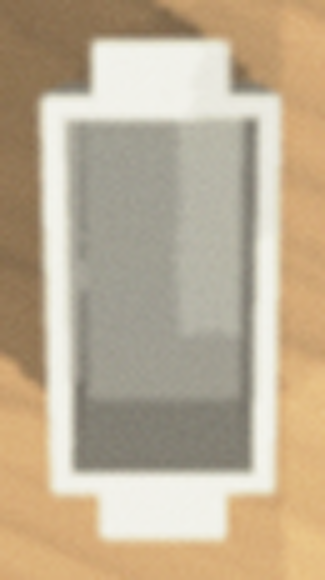

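View pics/wdock_z.png

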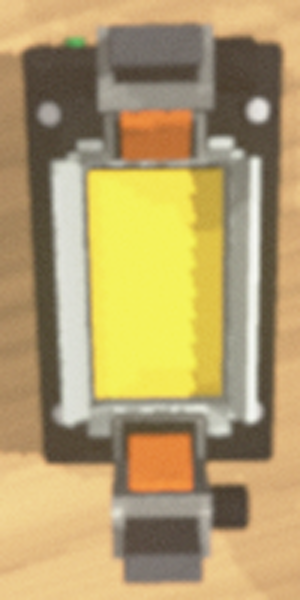

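View pics/wpack_z.png

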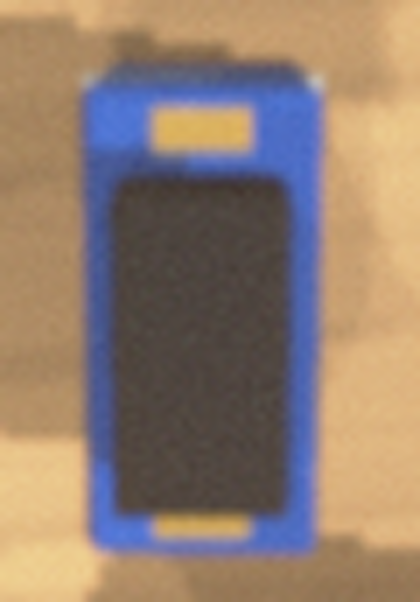

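```bash
cat > fits.py <<'E'
from h import *
import pickle
def px(p,k,ox,oy): return (np.array(p,float)+.5)/k-.5+[ox,oy]
def rect(a,b,z): return [[-a,-b,z],[-a,b,z],[a,b,z],[a,-b,z]]
def go(name,L,P,k,ox,oy,x0):
    c=pickle.load(open('pics/'+name+'.pkl','rb'));x,r=fit([(c,L,px(P,k,ox,oy))],x0)
    print(name,x.round(4),np.degrees(x[2]).round(2));print(r.round(1).tolist());return x
if __name__=='__main__':
    go('wcar',rect(.04,.023,.07)+rect(.05,.013,.07),[(40,94),(280,94),(274,494),(50,494),(90,39),(231,39),(227,542),(99,542)],5,225,92,[.4454,.3511,.4362])
    B=[(24,46),(280,44),(272,460),(45,460)];Y=[(87,169),(223,168),(225,398),(95,398)]
    go('wdock',rect(.085,.05,.02)+rect(.041,.024,.07),B+Y,3,210,50,[.54,.091,-.317])
    go('wdock',rect(.085,.05,.02),B,3,210,50,[.54,.091,-.317])
    go('wdock',rect(.041,.024,.07),Y,3,210,50,[.54,.091,-.317])
    go('wpack',rect(.034,.017,.068)+rect(.022,.012,.094),[(83,90),(325,88),(317,552),(92,552),(115,180),(292,178),(288,515),(117,515)],7,228,102,[.479,-.2087,-.073])
E
python3 fits.py
```

```text
wcar [0.4464 0.3545 0.4404] 25.23
[[0.3, 0.5], [0.1, 0.3], [0.3, 0.5], [0.4, 0.3], [0.4, 0.6], [0.6, 0.5], [0.6, 1.0], [0.3, 0.9]]
wdock [ 0.5398  0.0985 -0.2983] -17.09
[[0.9, 0.2], [1.7, 1.1], [0.7, 1.3], [0.6, 2.5], [0.4, 0.2], [1.1, 0.6], [0.2, 0.0], [0.5, 0.6]]
wdock [ 0.5396  0.0984 -0.299 ] -17.13
[[1.0, 0.4], [1.6, 1.2], [0.5, 1.1], [0.8, 2.3]]
wdock [ 0.5399  0.0985 -0.2955] -16.93
[[0.5, 0.0], [1.1, 0.6], [0.1, 0.0], [0.3, 0.8]]
wpack [ 0.4798 -0.2067 -0.0723] -4.14
[[0.2, 1.5], [0.2, 1.2], [0.2, 0.1], [0.3, 0.1], [0.7, 0.8], [0.6, 1.1], [0.6, 0.2], [0.4, 0.2]]
```

Run:
```python
from h import *
c=get_calibration('wrist');s=monitor.observe();R=Ro.from_rotvec(s['tcp_rot']).as_matrix()
for l in [(0,0,.017),(0,0,.004),(.0425,-.011,.004),(-.0425,-.011,.004),(.0425,.011,.004)]: print(l,(proj(c,s['tool_pos']+R@np.array(l))*1.5).round(1))
print(camtool()[1].round(4))
a=np.load('pics/wpack.npy')[225:320,110:410]
cv2.imwrite('pics/f.png',cv2.resize(a,None,fx=2.6,fy=2.6,interpolation=2)[:,:,::-1])
```

```text
(0, 0, 0.017) [[385.4 374.9]]
(0, 0, 0.004) [[385.2 394.5]]
(0.0425, -0.011, 0.004) [[521.5 363.2]]
(-0.0425, -0.011, 0.004) [[248.7 363.2]]
(0.0425, 0.011, 0.004) [[515.7 424.4]]
[[ 1.000e+00  0.000e+00  1.000e-04]
 [-1.000e-04  9.556e-01  2.947e-01]
 [-1.000e-04 -2.947e-01  9.556e-01]]
```

View pics/f.png

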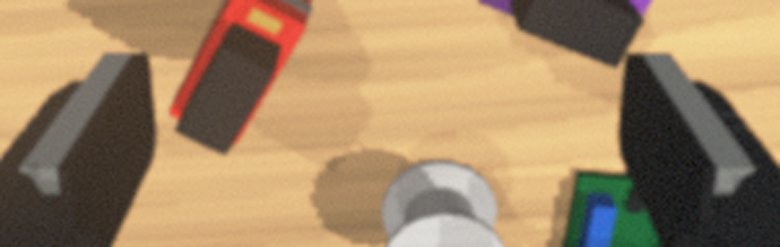

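Run:
```python
from h import *
R=rot(-.0723,0)
robot.move_ptp([.4797,-.2084,.16],R); grip(.055)
print(robot.movel([.4797,-.2084,.0875],speed=.12,guard=8))
grip(.0,100); s=monitor.observe();print(s['time'],s['width'],s['tool_pos'],s['ft_force'])
save('wrist','g1',k=1.5)
```

```text
False
6.2667 0.022260223531184786 [ 0.48032963 -0.20852628  0.08858217] [-0.79688324  0.69071167  5.62675258]
```

View pics/g1.png

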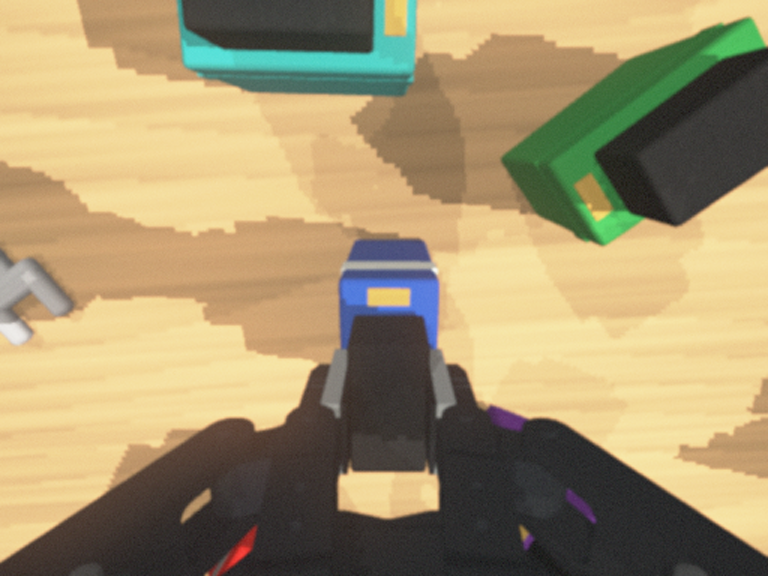

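Run:
```python
from h import *
c=get_calibration('wrist');s=monitor.observe()
q=(np.array([(341,280),(438,280),(350,317),(428,317),(425,469),(352,469)])+.5)/1.5-.5
L=[[-.034,-.017,.068],[-.034,.017,.068],[-.022,-.012,.094],[-.022,.012,.094],[.022,.012,.094],[.022,-.012,.094]]
x,r=fit([(c,L,q)],[.4797,-.2084,-.072]);print(x.round(4),r.round(1).tolist())
print(s['tool_pos'],(Ro.from_rotvec(s['tcp_rot']).as_matrix().T@(np.r_[x[:2],.09]-s['tool_pos'])).round(4))
```

```text
[ 0.479  -0.2074 -0.0759] [[2.2, 4.3], [1.8, 4.1], [2.1, 14.7], [2.3, 14.9], [1.3, 0.0], [1.2, 0.1]]
[ 0.48032886 -0.20856555  0.08858309] [ 0.0011 -0.0014 -0.0014]
```

Run:
```python
from h import *
s=monitor.observe();p=s['tool_pos']
robot.movel([p[0],p[1],.27],speed=.2)
s=monitor.observe();print(s['ft_force'],s['width'])
R=rot(.4404,0)
robot.move_ptp([.4471,.3531,.27],R)
robot.movel([.4471,.3531,.172],speed=.15);robot.wait(.2)
s=monitor.observe();print(s['time'],s['tool_pos'],s['ft_force'],s['wrist_torque'])
save('wrist','h1',k=1.5);save('scene','h1s',(350,150,430,230),7);save('top','h1t',(60,160,160,260),6)
```

```text
[ 0.0994286   0.31249265 -2.35982737] 0.022369042865758818
10.4083 [0.44760116 0.35341098 0.17311034] [ 0.12523085  0.44448852 -3.24111967] [ 0.02983116 -0.06393567 -0.0118833 ]
```

View pics/h1.png

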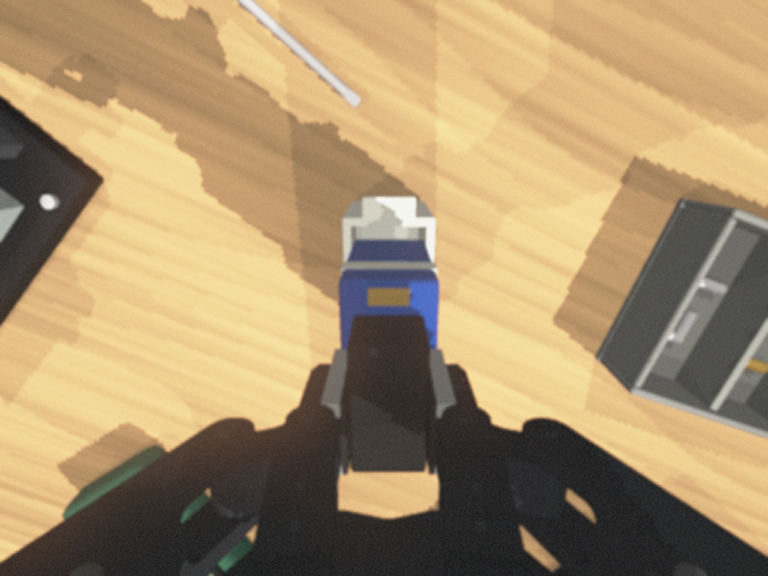

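View pics/h1s.png

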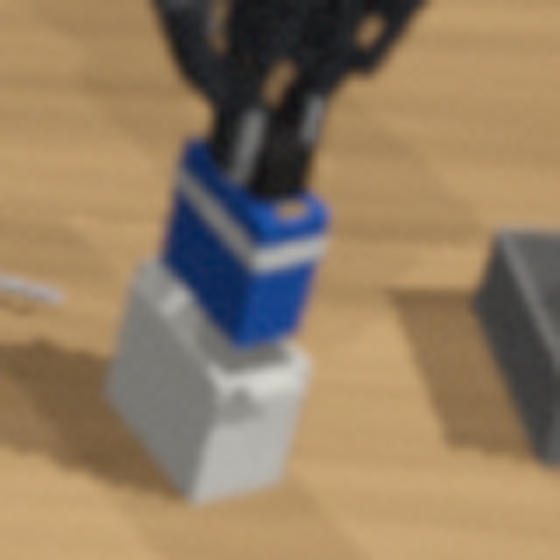

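Run:
```python
import numpy as np,cv2
a=np.load('pics/h1.npy')[125:215,215:305]
cv2.imwrite('pics/h1z.png',cv2.resize(a,None,fx=6.6,fy=6.6,interpolation=2)[:,:,::-1])
```

```text
(no output)
```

View pics/h1z.png

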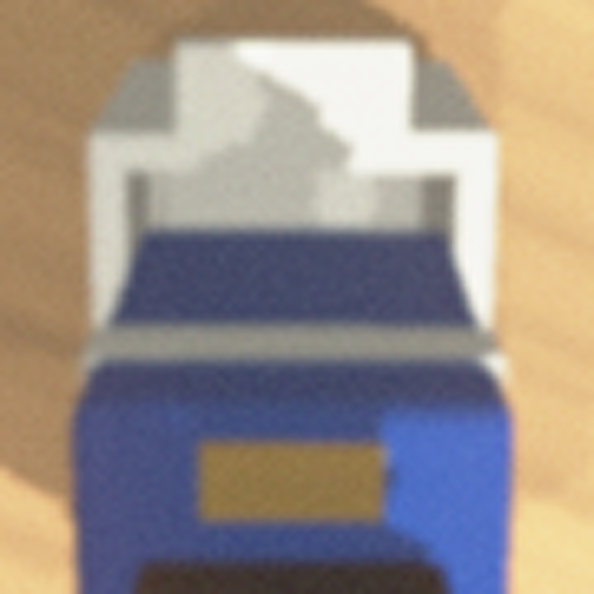

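Run:
```python
from h import *
c=get_calibration('wrist');s=monitor.observe();R=Ro.from_rotvec(s['tcp_rot']).as_matrix();t=s['tool_pos']
f=lambda u,v,z:(R.T@(at(c,(u+.5)/6.6-.5+215,(v+.5)/6.6-.5+125,z)-t)).round(4)
for n,u,v,z in [('cL',88,133,.07),('cR',498,133,.07),('lugL',173,40,.07),('lugR',412,40,.07),('innerL',128,170,.07),('innerR',456,170,.07),('pL',138,235,.0856),('pR',450,235,.0856),('topL',85,375,.1536),('topR',502,375,.1536)]: print(n,f(u,v,z))
```

```text
cL [-0.0215 -0.0411  0.1025]
cR [ 0.0247 -0.0411  0.1025]
lugL [-0.0118 -0.0514  0.1025]
lugR [ 0.0148 -0.0514  0.1025]
innerL [-0.0171 -0.0369  0.1025]
innerR [ 0.0201 -0.0369  0.1025]
pL [-0.015  -0.0325  0.0869]
pR [ 0.0183 -0.0325  0.0869]
topL [-0.014  -0.0358  0.0189]
topR [ 0.0169 -0.0358  0.0189]
```

Run:
```python
from h import *
s=monitor.observe();R=Ro.from_rotvec(s['tcp_rot']).as_matrix()
p=np.array([.4471,.3531,0])+R@np.array([0,-.002,0]); print(p)
p[2]=.14
print(robot.movel(p,speed=.06,guard=3)); s=monitor.observe();print(s['time'],s['tool_pos'],s['ft_force'],s['wrist_torque'])
save('wrist','h2',(200,110,320,230),5);save('scene','h2s',(350,150,430,230),7)
```

```text
[ 4.45290900e-01  3.52247268e-01 -2.07706909e-06]
False
11.2417 [0.44524462 0.35223027 0.13987448] [ 0.13101648 -0.04300197 -3.47635032] [ 0.02705924 -0.01339165 -0.04521123]
```

View pics/h2.png

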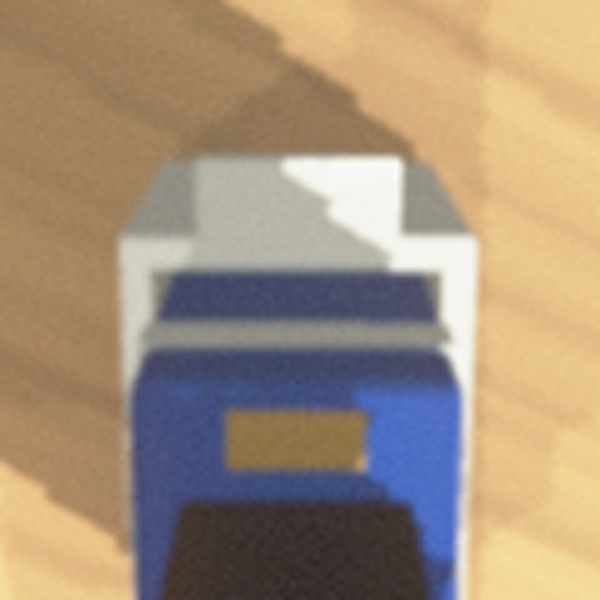

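View pics/h2s.png

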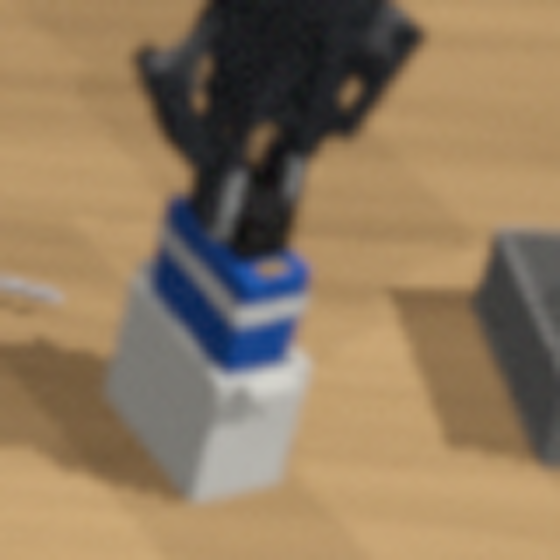

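The pack has entered the tub without contact, its end face inside the rim at (165–430, 270). I'm going down the rest of the way.

Run:
```python
from h import *
p=[.445291,.352247,.0915]
print(robot.movel(p,speed=.06,guard=5)); s=monitor.observe();print(s['time'],s['tool_pos'],s['ft_force'],s['wrist_torque'])
save('wrist','h3',(180,90,330,240),4);save('scene','h3s',(350,150,430,230),7)
```

```text
True
12.0917 [0.44468209 0.3518708  0.09262393] [-0.01524577 -0.32338024  4.30222789] [-0.07905181 -0.01918201 -0.04010768]
```

View pics/h3.png

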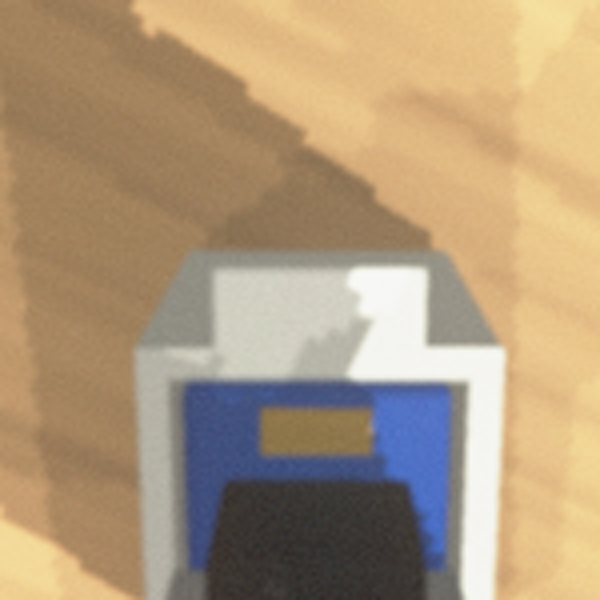

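View pics/h3s.png

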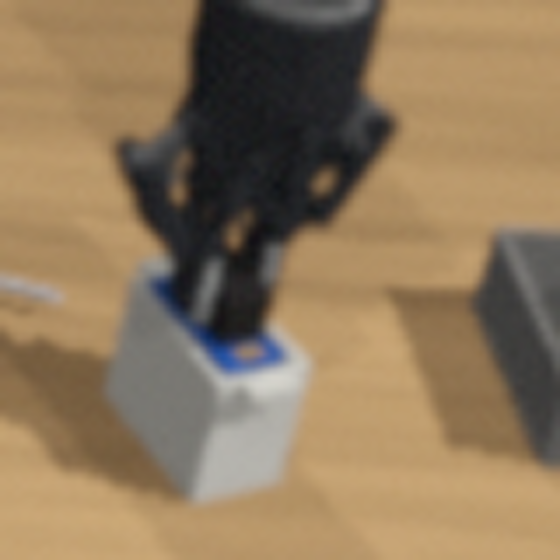

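Run:
```python
from h import *
grip(.046); robot.wait(.2)
s=monitor.observe();p=s['tool_pos'];print(s['width'],s['ft_force'])
robot.movel([p[0],p[1],.16],speed=.12); grip(.085)
look((.4464,.3535,.07),.4404,0,.25,'wcar2')
import pickle
a=np.load('pics/wcar2.npy')[92:208,225:290];cv2.imwrite('pics/wcar2_z.png',cv2.resize(a,None,fx=5,fy=5,interpolation=2)[:,:,::-1])
```

```text
0.046015995969663305 [ 0.15385482  0.11112732 -0.01627485]
14.6083
```

View pics/wcar2_z.png

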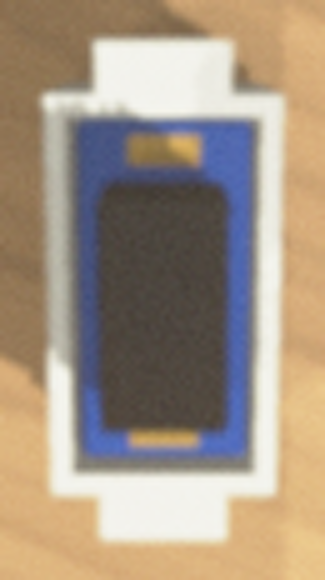

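Run:
```python
from fits import *
x=go('wcar2',rect(.04,.023,.07)+rect(.05,.013,.07),[(41,95),(285,94),(275,495),(50,495),(92,39),(233,39),(227,543),(99,543)],5,225,92,[.4454,.3511,.4362])
x2=x[:2]-.0016*np.array([-np.sin(x[2]),np.cos(x[2])]);print(x2)
R=rot(x[2],0)
robot.move_ptp([*x2,.15],R)
print(robot.movel([*x2,.050],speed=.12,guard=8)); robot.wait(.1)
grip(.0,70); s=monitor.observe();print(s['time'],s['width'],s['tool_pos'],s['ft_force'])
p=s['tool_pos'];robot.movel([p[0],p[1],.10],speed=.1);robot.wait(.2)
s=monitor.observe();print(s['time'],s['width'],s['tool_pos'],s['ft_force'],s['wrist_torque'])
save('wrist','k1',k=1.5);save('scene','k1s',(330,130,440,230),7)
```

```text
wcar2 [0.4462 0.3544 0.4398] 25.2
[[0.4, 0.1], [0.6, 0.4], [0.3, 0.2], [0.4, 0.3], [0.5, 0.5], [0.4, 0.5], [0.4, 0.7], [0.4, 0.7]]
[0.4469287  0.35297356]
False
16.6333 0.04546617053551369 [0.44712856 0.35330538 0.05051983] [-1.55654661  1.11640227  3.69991335]
17.4833 0.045415152126866226 [0.44666508 0.35295418 0.09908703] [-0.46605671  0.49007874 -4.87658375] [0.06295503 0.03322991 0.00053899]
```

View pics/k1.png

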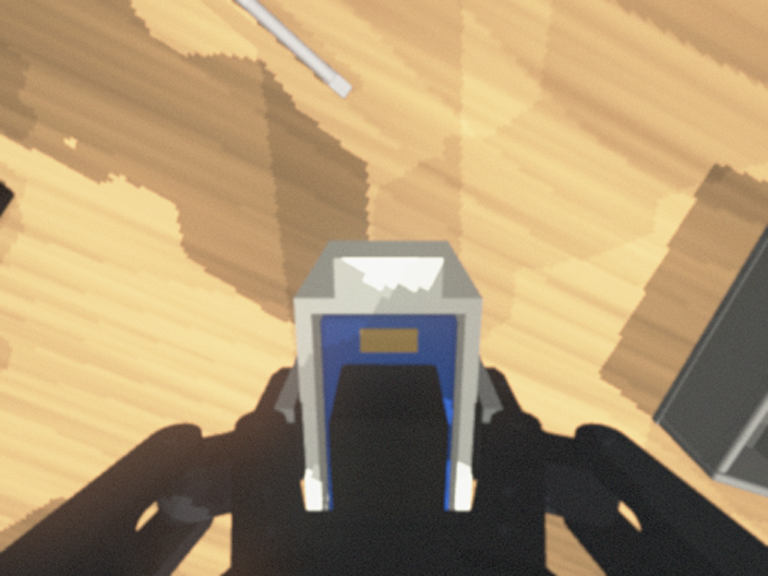

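View pics/k1s.png

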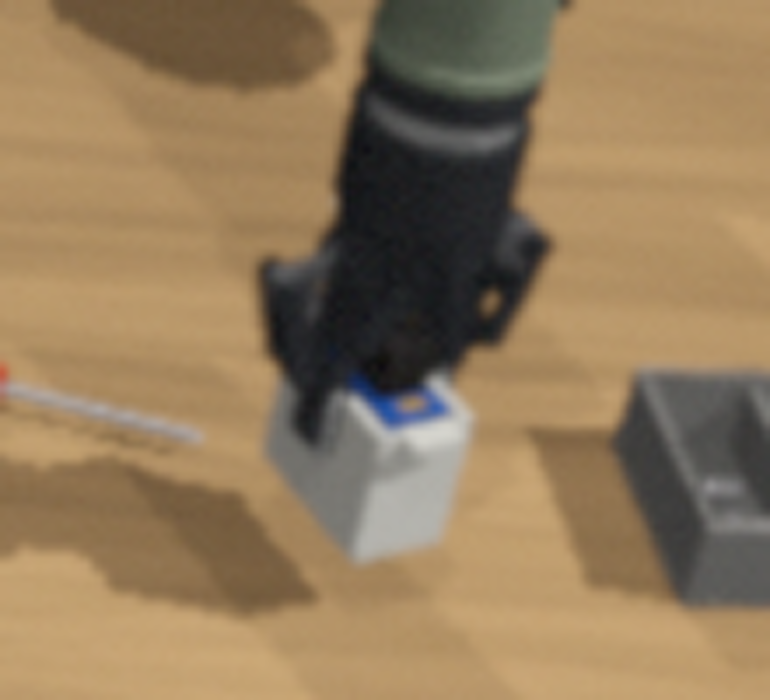

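Run:
```python
import numpy as np,cv2
from h import *
t=np.load('pics/top0.npy')[150:240,175:240]
cv2.imwrite('pics/dz.png',cv2.resize(t,None,fx=6.6,fy=6.6,interpolation=2)[:,:,::-1])
c=get_calibration('top')
def w(p,L):
    a,b=np.cos(p[2]),np.sin(p[2]);L=np.array(L,float);return np.c_[p[0]+a*L[:,0]-b*L[:,1],p[1]+b*L[:,0]+a*L[:,1],L[:,2]]
im=cv2.resize(t,None,fx=6.6,fy=6.6,interpolation=2)[:,:,::-1].copy()
for p,col in [((.5393,.0970,-.297),(255,255,0))]:
    for L in ([[-.085,-.05,.02],[-.085,.05,.02],[.085,.05,.02],[.085,-.05,.02]],[[-.042,-.025,.07],[-.042,.025,.07],[.042,.025,.07],[.042,-.025,.07]],[[-.042,-.025,.09],[-.042,.025,.09],[.042,.025,.09],[.042,-.025,.09]]):
        q=((proj(c,w(p,L))-[175,150]+.5)*6.6-.5).round().astype(int);cv2.polylines(im,[q],True,col,1)
cv2.imwrite('pics/dzo.png',im)
```

```text
(no output)
```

View pics/dzo.png

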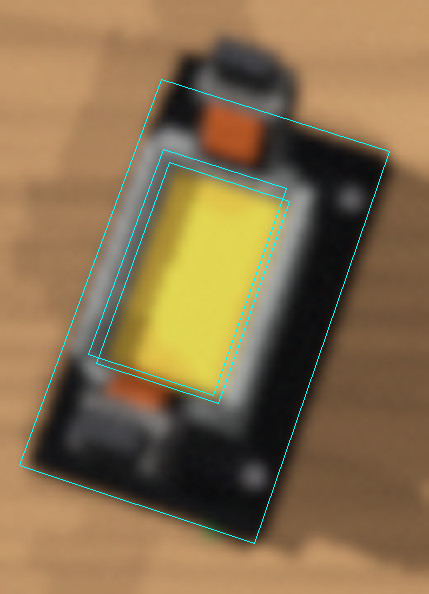

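Run:
```python
from h import *
s=monitor.observe();p=s['tool_pos']
robot.movel([p[0],p[1],.24],speed=.2)
R=rot(-.297,0);d=[.5393,.0970]
robot.move_ptp([*d,.24],R)
print(robot.movel([*d,.158],speed=.12,guard=6));robot.wait(.25)
s=monitor.observe();print(s['time'],s['width'],s['tool_pos'],s['ft_force'],s['wrist_torque'])
save('wrist','m1',(150,80,370,300),2.7);save('scene','m1s',(250,130,350,240),5.4);save('top','m1t',(170,140,250,240),6)
```

```text
False
20.575 0.044694449916634835 [0.53964939 0.09704445 0.15871529] [-0.5117546   0.1105036  -4.99328293] [-0.01919888 -0.02990563 -0.00352399]
```

View pics/m1.png

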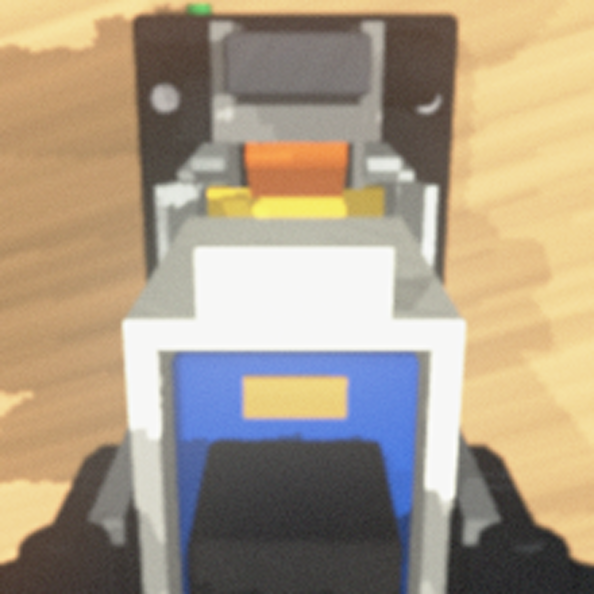

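View pics/m1s.png

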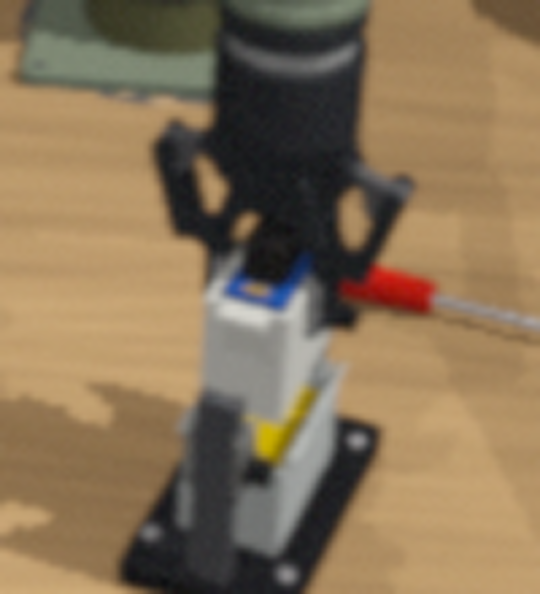

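Run:
```python
from h import *
c=get_calibration('wrist');s=monitor.observe();R=Ro.from_rotvec(s['tcp_rot']).as_matrix();t=s['tool_pos']
f=lambda u,v,z:(R.T@(at(c,(u+.5)/2.7-.5+150,(v+.5)/2.7-.5+80,z)-t)).round(4)
for n,u,v,z in [('botL',185,217,.1082),('botR',400,217,.1082),('rimL',124,320,.1782),('rimR',465,320,.1782),('lugL',195,247,.1782),('lugR',393,247,.1782),('plL',207,187,.07),('plR',385,187,.07),('baseL',135,15,.02),('baseR',456,15,.02),('latL',246,142,.12),('latR',348,142,.12),('screwL',165,98,.02),('screwR',427,98,.02),('rim91L',155,187,.091),('rim91R',438,187,.091)]: print(n,f(u,v,z))
import pickle
c0=pickle.load(open('pics/wdock.pkl','rb'))
```

```text
botL [-0.0229 -0.0407  0.0501]
botR [ 0.0235 -0.0407  0.0501]
rimL [-0.0223 -0.0408 -0.0199]
rimR [ 0.0237 -0.0408 -0.0199]
lugL [-0.0124 -0.0509 -0.0199]
lugR [ 0.0136 -0.0509 -0.0199]
plL [-0.0219 -0.0409  0.0883]
plR [ 0.0243 -0.0409  0.0883]
baseL [-0.0473 -0.0848  0.1383]
baseR [ 0.0495 -0.0848  0.1383]
latL [-0.0088 -0.0581  0.0383]
latR [ 0.0112 -0.0581  0.0383]
screwL [-0.0394 -0.0604  0.1383]
screwR [ 0.042  -0.0604  0.1383]
rim91L [-0.0319 -0.0444  0.0673]
rim91R [ 0.0344 -0.0444  0.0673]
```

Run:
```python
from h import *
s=monitor.observe();R=Ro.from_rotvec(s['tcp_rot']).as_matrix()
p=np.array([.5393,.0970,0])+R@np.array([.0007,.0007,0]);p[2]=.1195
print(robot.movel(p,speed=.05,guard=4));robot.wait(.1)
s=monitor.observe();print(s['time'],s['tool_pos'],s['ft_force'],s['wrist_torque'])
save('wrist','m2',(150,80,370,300),2.7);save('scene','m2s',(250,130,350,240),5.4)
```

```text
True
21.5583 [0.53948844 0.09736557 0.11927544] [0.85421611 0.08041041 3.06520134] [-0.03656617 -0.35992907 -0.00105277]
```

View pics/m2.png

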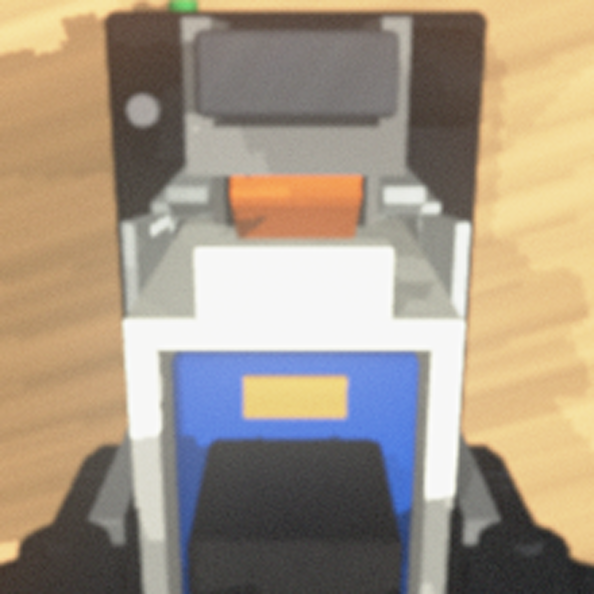

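View pics/m2s.png

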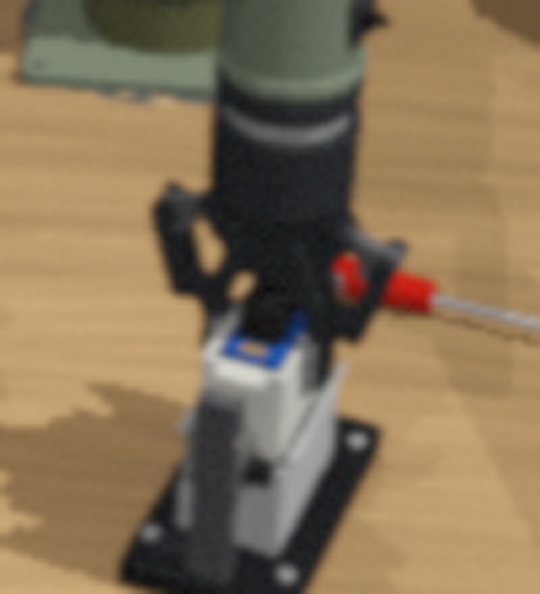

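The carrier is in the well: its bottom edge sits between the flares, and contact came at the expected plate height. I'm letting go now.

Run:
```python
from h import *
grip(.060); robot.wait(.2); s=monitor.observe();print(s['width'],s['ft_force'],s['tool_pos'])
grip(.085);p=s['tool_pos']
robot.movel([p[0],p[1],.22],speed=.15)
look((.5393,.0985,.14),-.297,0,.29,'n1')
save('scene','n1s',(250,130,350,240),5.4)
a=np.load('pics/n1.npy')[50:250,190:320];cv2.imwrite('pics/n1z.png',cv2.resize(a,None,fx=3,fy=3,interpolation=2)[:,:,::-1])
```

```text
0.05982087229504656 [ 0.53644876  0.04152846 -0.3639279 ] [0.53789209 0.09710642 0.11799265]
23.9583
```

View pics/n1z.png

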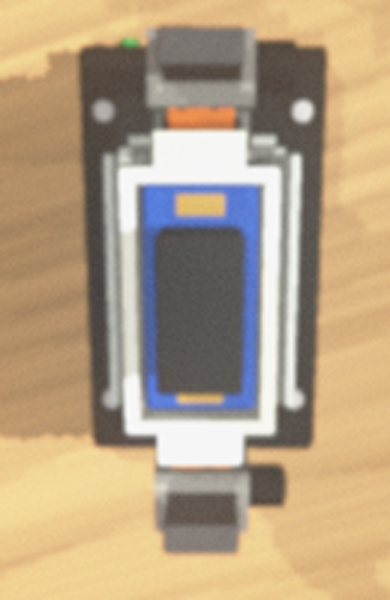

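View pics/n1s.png

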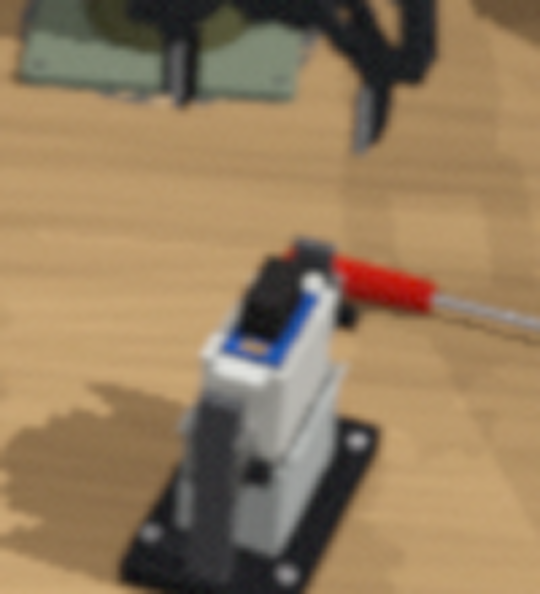

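Run:
```python
from h import *
grip(0,40)
R=rot(-.297,0);d=[.5392,.0977]
robot.move_ptp([*d,.215],R)
print(robot.movel([*d,.17],speed=.04,guard=3));s=monitor.observe();print(s['time'],s['tool_pos'],s['ft_force'],s['width'])
z0=s['tool_pos'][2]
for k in range(1,12):
    g=robot.movel([*d,z0-.0045*k],speed=.025,guard=18)
    s=monitor.observe();print(round(s['time'],2),s['tool_pos'].round(4),s['ft_force'].round(1),s['wrist_torque'].round(2),g)
    if g or s['ft_force'][2]>27: break
save('wrist','q1',k=1.5);save('scene','q1s',(250,130,350,240),5.4)
```

```text
True
26.0167 [0.53911194 0.09765157 0.17981287] [-0.81055238  0.27383508  4.64709561] -5.920824644922897e-05
26.37 [0.5392 0.0977 0.1756] [-1.3 -0.9  4.4] [-0.11  0.17  0.03] False
26.7 [0.5392 0.0977 0.1711] [-1.1  0.4  5.4] [-0.05  0.21  0.01] False
27.03 [0.5392 0.0977 0.1667] [-1.4  0.4  6.2] [-0.04  0.23  0.  ] False
27.37 [0.5395 0.0977 0.1627] [-1.8 -0.7  7.3] [-0.09  0.32 -0.  ] False
27.7 [0.5398 0.0978 0.1587] [-2.  -0.1  9.4] [ 0.02  0.28 -0.02] False
28.03 [0.5401 0.0978 0.1542] [-0.7 -0.1  9.3] [-0.08  0.09  0.01] False
28.37 [0.5401 0.0978 0.1494] [-1.1 -1.1  7.9] [-0.02  0.07 -0.04] False
28.7 [0.5402 0.0978 0.1451] [-0.7 -0.9  9.4] [-0.07  0.16  0.04] False
28.95 [0.5405 0.098  0.1439] [-3.8 -0.3 14. ] [-0.13  0.78 -0.01] True
```

View pics/q1.png

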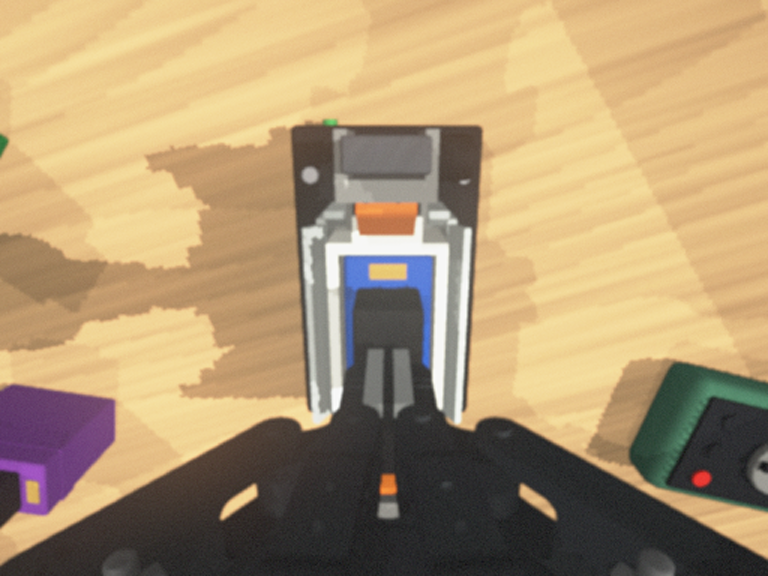

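View pics/q1s.png

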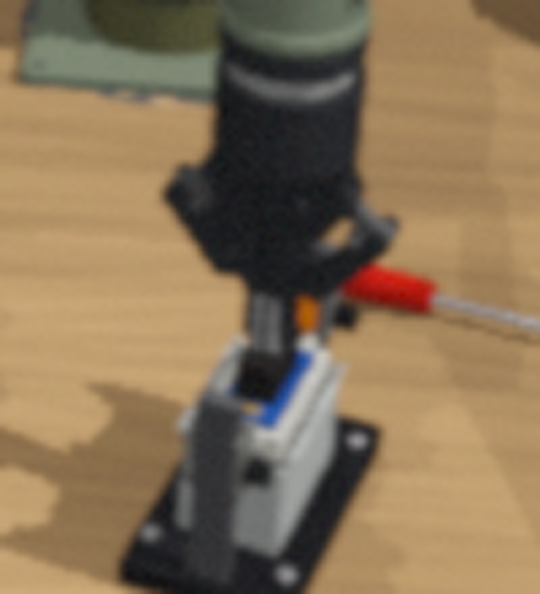

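Run:
```python
from h import *
d=[.5392,.0977];z=.1439
for k in range(1,10):
    g=robot.movel([*d,z-.001*k],speed=.01,guard=14)
    s=monitor.observe();print(round(s['time'],2),s['tool_pos'].round(4),s['ft_force'].round(1),s['wrist_torque'].round(2),g)
    if s['ft_force'][2]>27: break
save('wrist','q2',(150,60,370,300),2.5)
```

```text
29.32 [0.5401 0.0978 0.1444] [-0.6 -0.3  9.3] [-0.08  0.26 -0.  ] False
29.57 [0.5402 0.0979 0.144 ] [-1.4 -0.9 12.8] [-0.08  0.38 -0.03] False
29.82 [0.5402 0.0979 0.1436] [-3.9 -1.1 16.6] [-0.07  0.59  0.01] False
30.07 [0.5403 0.0979 0.1433] [-4.6  0.1 20.5] [-0.09  0.78  0.03] False
30.32 [0.5404 0.0979 0.143 ] [-4.4 -0.3 25.1] [-0.15  0.99 -0.  ] False
30.57 [0.5404 0.098  0.1426] [-7.1 -0.3 28.4] [-0.13  1.16 -0.04] False
```

View pics/q2.png

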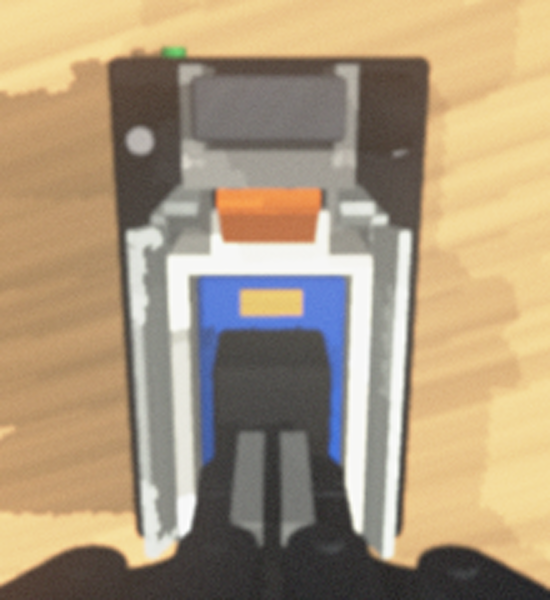

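The force rises stiffly (28 N), so the lugs are on the stops. The orange latch at the -x end covers the lug at (268,215). I back off and check both ends.

Run:
```python
from h import *
d=[.5392,.0977]
robot.movel([*d,.165],speed=.03);s=monitor.observe();print(s['ft_force'])
robot.movel([*d,.22],speed=.15)
look((.5393,.0985,.11),-.297,0,.27,'r1')
save('scene','r1s',(250,130,350,240),5.4);save('top','r1t',(170,140,250,240),6)
a=np.load('pics/r1.npy')[40:250,190:320];cv2.imwrite('pics/r1z.png',cv2.resize(a,None,fx=2.8,fy=2.8,interpolation=2)[:,:,::-1])
```

```text
[ 0.43278775  0.48702952 -0.74778203]
32.7333
```

View pics/r1z.png

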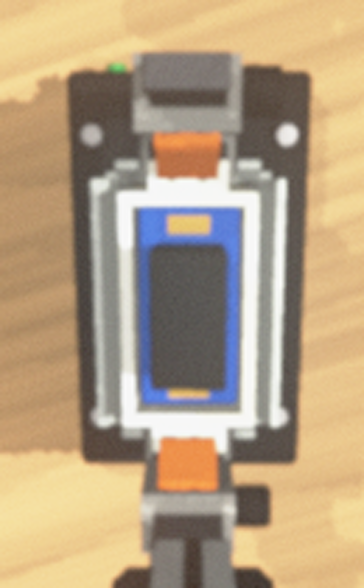

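View pics/r1s.png

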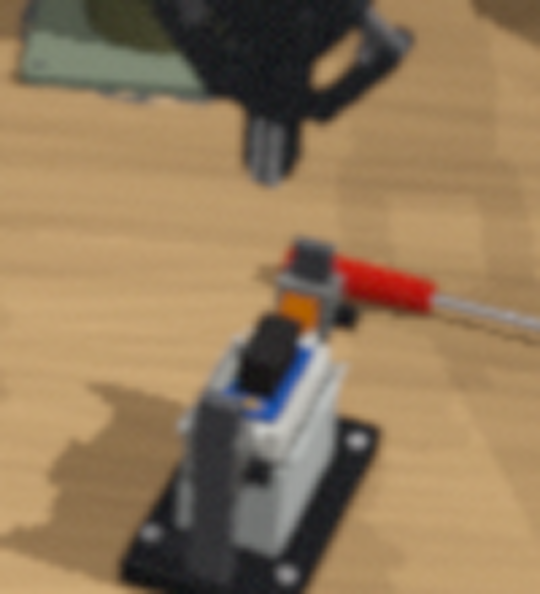

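View pics/r1t.png

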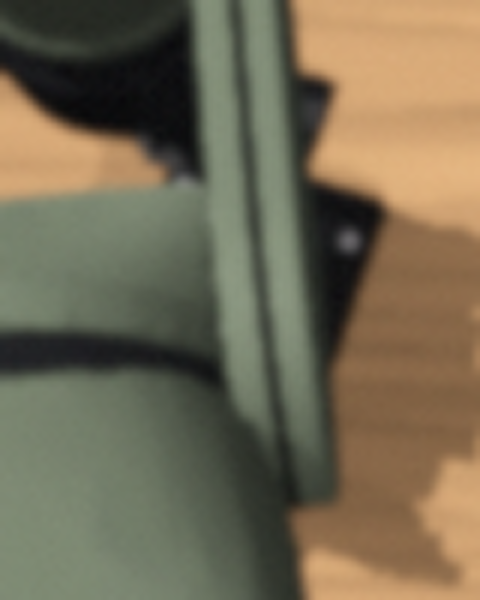

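```bash
python3 - <<'E'
from h import *
import pickle
from scipy.optimize import brentq
c=pickle.load(open('pics/r1.pkl','rb'))
f=lambda u,v:((u+.5)/2.8-.5+190,(v+.5)/2.8-.5+40)
for a,b in [((117,192),(258,192)),((123,428),(254,428))]:
    print(brentq(lambda z:np.linalg.norm(at(c,*f(*a),z)-at(c,*f(*b),z))-.046,0,.2))
g=lambda z:np.linalg.norm(at(c,*f(187,192),z)-at(c,*f(187,428),z))-.08
print(brentq(g,0,.2))
im=np.load('pics/r1.npy')
for n,(x0,y0,x1,y1) in {'A':(235,80,280,115),'B':(235,185,280,225)}.items():
    cv2.imwrite(f'pics/r1{n}.png',cv2.resize(im[y0:y1,x0:x1],None,fx=12,fy=12,interpolation=2)[:,:,::-1])
E
python3 -c "
import cv2,numpy as np
a=cv2.imread('pics/r1A.png');b=cv2.imread('pics/r1B.png');cv2.imwrite('pics/r1AB.png',cv2.resize(np.vstack([a,b]),None,fx=.65,fy=.65))"
```

```text
0.10405582036400166
0.10598546918949181
0.10628679413753864
```

View pics/r1AB.png

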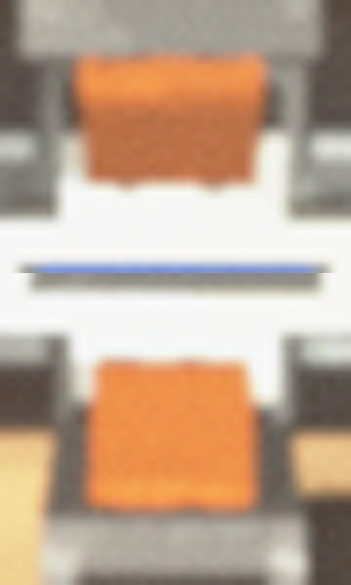

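Run:
```python
from h import *
robot.wait(.5);save('scene','end',k=1.5)
print(monitor.observe()['time'])
```

```text
33.3833
```

View pics/end.png

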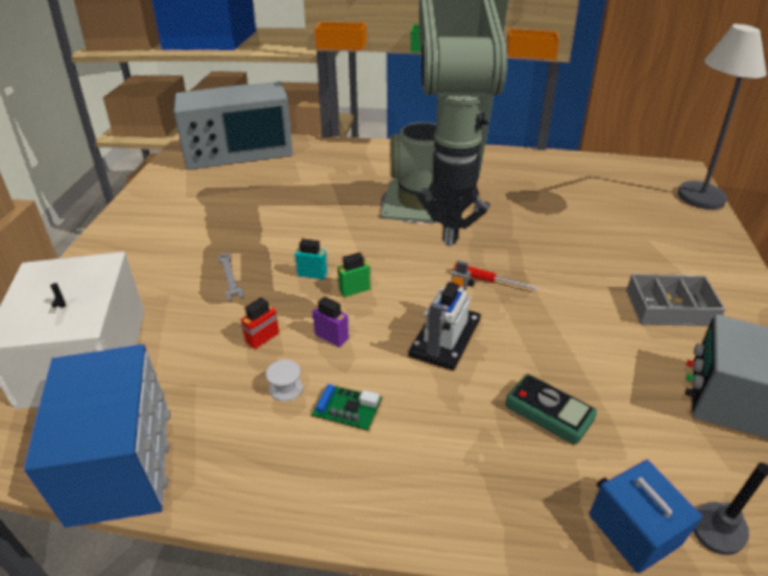

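The loaded carrier is down in the dock at (447,318). The red (260,322), purple, green and turquoise packs and everything else are where they were, and the gripper is clear. I'm handing it in.

```bash
python3 -c "
from h import *
workorder.close_job();print(monitor.observe()['time'])"
```

```text
the job is handed in; nothing more can be done
the job is handed in; nothing more can be done
```

The blue pack is seated in the white carrier, and the loaded carrier is latched down in the dock. I handed the job in at about 33 s.

- **Placing:** I stood the pack fully down in the carrier, set the loaded carrier upright on the spring plate and let go of it.
- **Pressing:** I pressed on the pack's grip block with the closed fingers. It went down about 36 mm and met the stops, and the highest push I read was about 28 N. An 18 N guard tripped once as it met the stops, so I finished that press in 1 mm steps.
- **Last checks:** After I backed off, the carrier stayed down. Both orange latches lie over the lugs in the wrist picture. The rim measures about 104 mm high at one end and 106 mm at the other, so it is level within what I can measure. The red pack and the other things look unmoved in the final scene picture.
- **Disagreements:** My first rough fit of the dock from the top camera was about 7 mm off the wrist camera's. An overlay on the top picture bore out the wrist pose, so I used that, corrected for a sideways bias of about 1.6 mm. I saw no clear force peak when the latches snapped, so the latching is judged from the pictures and from the carrier staying down.

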